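# Second reading on the colour reader

## Task

The square sample holder on the colour reader has had its first reading and has been drawn back from the corner stop. Give it a quarter turn, either way round, so that its bar handle runs along the long fence instead of square to it, then press it, flat on the deck, into the corner so that it sits firmly against both fences at once. Finish while still holding it pressed there for the second reading, and leave the other things on the reader and the bench where they are.

Things in the scene. Friction and masses are not known exactly. Their poses are not given: they have to be found in the camera images.
- holder: Sample holder: square aluminium plate 80 x 80 x 12 mm, 0.2 to 0.42 kg, with a black bar handle standing on its middle, 62 mm long, 14 wide, 30 tall (top 42 mm above the plate's underside). Origin: centre of the underside; x along the bar, z up; both ways round alike. Starts on the reader's deck, clear of both fences, bar within 0.35 rad of square to the long fence.
- reader: Colour reader: fixed white and grey instrument 360 x 340 mm (x, y), flat deck 100 mm above the bench. Origin: centre of its underside, on the bench; x points to its back, where a white lamp housing 300 mm wide rises 32 mm above the deck from x = +115 mm on; z up. A round glass port lies flush in the deck, 40 mm from each fence.
- corner (a point): Inner corner of the two rigid fences, at deck level. Axes as the reader's: x points square at the long fence's face (plane x = 0 here), y square at the short fence's face (plane y = 0); free deck at negative x and y. Fully home, the holder's origin is at x = -40, y = -40, z = 0 mm, bar along y. Each fence must feel a steady push of more than 2 N.
- long_fence: Long fence: fixed aluminium bar 164 mm long (along its y), 14 mm thick, 14 mm high above the deck. Origin: centre of its underside. The holder meets its -x face. The holder rubs on deck and fences with a friction coefficient of about 0.5 to 0.7, so a push along one fence must first overcome the rub on it and on the deck.
- short_fence: Short fence: fixed aluminium bar 70 mm long (along its x), 14 mm thick, 14 mm high above the deck. Origin: centre of its underside. The holder meets its -y face.
- white_tile: Calibration tile, a flat black puck with a white ceramic face, 48 mm diameter, 12 mm high, on the deck. Origin: centre of underside. Leave alone.
- trap: Light trap, a small black open cup, 42 mm diameter, 40 mm high, on the deck. Origin: centre of underside. Leave alone.
- flask: Empty glass conical flask, 82 mm diameter, 136 mm tall, on the bench. Origin: centre of underside. Leave alone.
- small_flask: Stoppered small conical flask, 56 mm diameter, 109 mm tall, on the bench. Origin: centre of underside. Leave alone.
- beaker: Glass beaker, 72 mm diameter, 85 mm tall, on the bench. Origin: centre of underside. Leave alone.
- tweezers: Steel tweezers, 135 mm long, 6 mm high, lying on the bench along their x. Origin: middle of underside. Leave alone.
- card_block: Stack of shade cards, 86 x 57 x 24 mm, on the bench. Origin: centre of underside. Leave alone.
- solvent_bottle: Amber glass bottle, 56 mm diameter, 130 mm tall, on the bench. Origin: centre of underside. Leave alone.

How it is judged:
By the outcome, as a careful person would: the job done as asked, in the order asked, and still so for the second after the job is handed in, while the arm keeps its last pose, push and grip.
It also fails if it takes over 54 s, if anything falls off the work surface, if the arm or the gripper's body presses on something with over 40 N, if the wrist force passes 120 N, or if a joint passes its speed limit or range.

## Robot

A 7-joint arm with a two-finger parallel gripper is mounted at the origin on the work surface. World frame = base frame: x ahead of the robot, y to its left, z up, the work surface at z = 0. Lengths are in m, angles in degrees, forces in N, time in s.
With the tool pointing down it reaches from about 0.35 to 0.775 m from the base axis. Payload 3.1 kg.
Tool frame: the origin (TCP) lies on the centre line of the jaws, within the pads' length; the fingertips stand r.nose_length ahead of it and the grasp point (between the pads) lies 11 mm behind it (r.nose_length is the distance from the TCP to the fingertips, in m); z points along the fingers, y is the line along which they close (so a half turn about z gives the same grasp; the last joint's range is limited). The gripper opens to 85 mm and grips with 20 to 120 N. Pads are 22 mm wide; open, the fingers measure 114 mm over their backs; the gripper's body (76 mm by 85 mm) begins 54 mm behind the grasp point. The pads swing forward as they close: fully open they stand 13 mm farther back than shut.
Start: joints at [69.803, 17.813, 0.802, 86.603, -0.252, 75.585, -1.558], TCP at [0.168, -0.524, 0.239] pointing down, gripper open.
Joint ranges: [-154.91, 154.91], [-16.99, 109.72], [-72.82, 74.43], [7.12, 147.25], [-82.49, 262.49], [11.32, 116.49], [-174.64, 174.64]. Speed limits (degrees/s): [159.86, 159.86, 180, 180, 180, 180, 180].

## Interface

Orientations are given as [roll, pitch, yaw] about the fixed x, y, z axes, in that order (R = Rz(yaw) Ry(pitch) Rx(roll)).
In Python, from station import r gives the robot as it stands.
- The arm moves only by the tool tcp_steps, called as name(argument=value, ...) on one line, values as JSON. Schema: {"type":"object","properties":{"increments":{"type":"object","properties":{"offsets":{"type":"array","items":{"type":"array","items":{"type":"number"},"minItems":7,"maxItems":7},"minItems":1,"maxItems":20}},"additionalProperties":false,"required":["offsets"]},"squeeze":{"type":"number"},"only":{"type":"string"},"quiet":{"type":"boolean"},"lines":{"type":"string"}},"required":["increments"],"additionalProperties":false}. increments is an object whose key "offsets" holds a list of rows, 1 to 20 of them, each of 7 numbers: a rotation vector rx, ry, rz in degrees, then dx, dy, dz in m, then the finger opening in m; each row shifts and turns the commanded pose from where the row before left it, along the tool's axes as they then stand; what a row does not reach is not made up. A row lasts 1/12 s, in which the tool goes at most 0.0417 m and 7.16 degrees, less where a joint would pass 70% of its speed; a pose out of reach is approached as far as the arm can. The fingers move at their own pace and stop on an object; squeeze is the grip in N (left out, the last holds). Time passes only in rows, so rows that do not move let the fingers close. The tool returns the time, the measured TCP pose, the force, the opening and the grip force at its end. only (a regular expression) keeps the lines of the reply that match it, lines (a string "A,B") keeps lines A to B, and quiet returns only ok. Input that does not fit is refused with a message, and nothing moves.
- r.observe(): the state, without advancing time (a new reading comes with each control period).
- r.get_image(name): name is "scene" or "top" or "wrist"; returns a dict with "img" (400x640x3 uint8, red, green, blue), "K" (3x3 intrinsics, pixels), "R" (3x3) and "t" (3): a world point X has camera coordinates R X + t. Camera axes: x right, y down, z forward; pixel columns grow to the right and rows downward; lengths in m; the calibration is good to about 2 mm. A picture is of the moment at which its call begins. There is no depth.
- r.sign_off(): hands the job in; it is judged then, once.
The state is a dict: "time_s": time; "qpos": joint angles; "qd": joint speeds; "tau": joint torques, N m; "tool_pos": TCP position; "ee_rot": TCP orientation; "force": force on the tool from outside, world axes, zero at the start; "wrist_torque": the same for the moment, N m; "width": finger opening in m; "grasp_force": force on a finger pad.
Only numpy, scipy, OpenCV 4.12 (cv2) and the standard library are available. Lean on these libraries where they do the work, as an engineer would, in place of code of your own. Each camera call takes 0.05 s, during which the arm holds its last target. There are 200 camera calls.

## Working session

There is one attempt and no reset: what is moved stays moved. The work goes in short steps, Python scripts to look and compute and a tool call to move; the robot and the scene stay as the last step left them, time stands still between calls to the robot, and variables do not carry over. Pictures are saved under pics/ and viewed, at most 10 in all, crops included, and the job is handed in when it is done.

```bash
ls; mkdir -p pics
```

Run:
```python
from station import r
import cv2,numpy as np
s=r.observe();print(s, r.nose_length)
ims=[r.get_image(n) for n in("top","scene")]
for n,i in zip(("top","scene"),ims):
    cv2.imwrite(f"pics/{n}0.png",i["img"][:,:,::-1]);print(n,i["K"].tolist(),i["R"].tolist(),i["t"].tolist())
```

```text
pics
station.py
{'time_s': 0.0, 'qpos': array([69.80373083, 17.86165167,  0.80054809, 86.69193536, -0.2501827 ,
       75.58244608, -1.55748402]), 'qd': array([-0.04055398,  0.07933064, -0.00580079,  0.0773733 , -0.05936197,
       -0.00596493, -0.00604436]), 'tau': array([-3.11567919e-04, -3.79916453e+01,  1.45800691e-01, -2.30590457e+01,
        1.24929787e-02,  1.36680464e-02,  9.31403946e-06]), 'tool_pos': array([ 0.16799398, -0.52298115,  0.23820951]), 'ee_rot': array([-1.79865878e+02,  7.02762011e-03,  1.78139630e+01]), 'force': array([-0.42675173,  0.14568034, -0.14746233]), 'wrist_torque': array([ 0.0079828 , -0.00677267, -0.02052382]), 'grasp_force': 0.0, 'width': 0.08528340159634819} 0.008
top [[434.28860191695935, 0.0, 317.14317232784293], [0.0, 434.28860191695935, 201.73004424223058], [0.0, 0.0, 1.0]] [[0.003928491084940455, -0.9998981452868642, 0.013721006146945592], [-0.9973296446516201, -0.004918290411087168, -0.07286556332387394], [0.07292562551578709, -0.013398114468878945, -0.9972473833867952]] [-3.6610190896535196e-05, 0.5854118465499041, 1.2616845480295134]
scene [[385.8616248243035, 0.0, 322.329248322865], [0.0, 385.8616248243035, 200.73172727811792], [0.0, 0.0, 1.0]] [[0.329667986540658, 0.9440924763227938, -0.0029008276273065547], [0.7645538155817861, -0.2687748991916625, -0.585847690653333], [-0.5538740666699972, 0.19091738976637626, -0.8104159848838333]] [-0.2092837862539327, -0.3851019391162902, 1.6027757644702163]
```

View pics/top0.png

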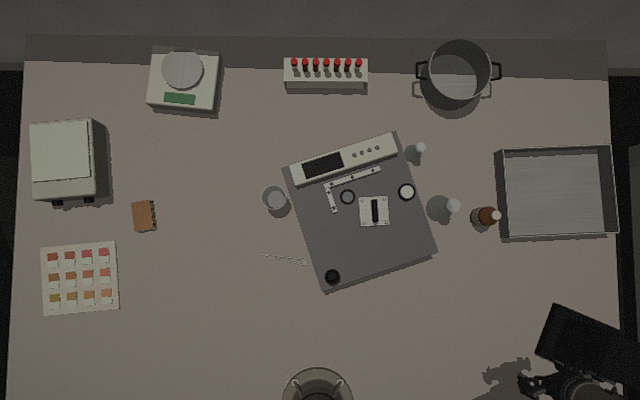

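View pics/scene0.png

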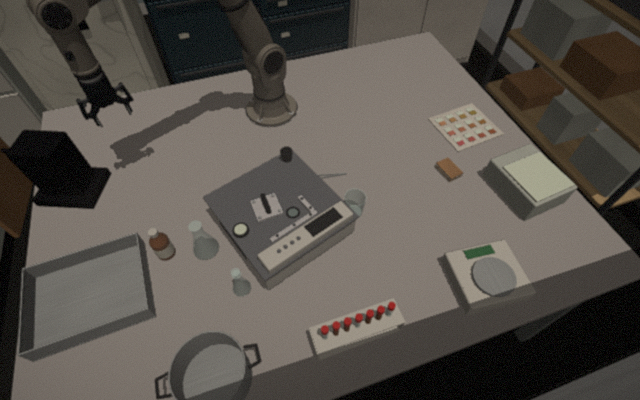

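The top view shows the reader centred near (360,215). The holder is at (374,211), the long fence runs (328,188)–(381,170), the short fence goes down to (335,212), the tile is at (406,192) and the trap at (332,277). I'll zoom in and measure.

Create h.py:
```python
from station import r
import cv2,numpy as np
def ray(i,uv,z):
    uv=np.atleast_2d(np.asarray(uv,float)); K,R,t=(np.array(i[k]) for k in "KRt")
    c=-R.T@t; d=np.c_[uv,np.ones(len(uv))]@np.linalg.inv(K).T@R
    return c+d*((z-c[2])/d[:,2])[:,None]
def proj(i,X):
    p=(np.atleast_2d(X)@np.array(i["R"]).T+i["t"])@np.array(i["K"]).T
    return p[:,:2]/p[:,2:]
```

Run:
```python
from h import *
i=r.get_image("top");a=i["img"][150:235,305:425,::-1]
b=cv2.resize(a,None,fx=6.5,fy=6.5,interpolation=cv2.INTER_CUBIC)
cv2.imwrite("pics/crop1.png",cv2.convertScaleAbs(b,alpha=1.5))
g=cv2.cvtColor(i["img"],cv2.COLOR_RGB2GRAY)
m=(g>120).astype(np.uint8);m[:150]=0;m[240:]=0;m[:,:305]=0;m[:,425:]=0
n,l,st,c=cv2.connectedComponentsWithStats(m)
for k in range(1,n):
    if st[k,4]>30:
        cn=cv2.findContours((l==k).astype(np.uint8),0,2)[0][0]
        print(st[k].tolist(),cv2.minAreaRect(cn))
```

```text
[305, 150, 93, 32, 703] ((348.0084533691406, 156.36795043945312), (21.218107223510742, 97.07898712158203), 71.8619155883789)
[352, 168, 21, 11, 86] ((362.1500244140625, 172.9499969482422), (4.427187919616699, 19.922346115112305), 71.56504821777344)
[331, 175, 21, 11, 87] ((341.1499938964844, 179.94998168945312), (4.427188873291016, 19.922348022460938), 71.56504821777344)
[324, 182, 7, 10, 43] ((327.35003662109375, 186.5500030517578), (8.221921920776367, 6.008327484130859), 71.56504821777344)
[401, 186, 13, 12, 122] ((407.0, 191.5), (11.0, 12.0), 90.0)
[327, 193, 9, 14, 61] ((331.0000305175781, 199.0), (13.914020538330078, 4.427187919616699), 71.56504821777344)
[359, 196, 30, 30, 613] ((373.66925048828125, 210.54615783691406), (28.567060470581055, 28.567060470581055), 86.8201675415039)
```

View pics/crop1.png

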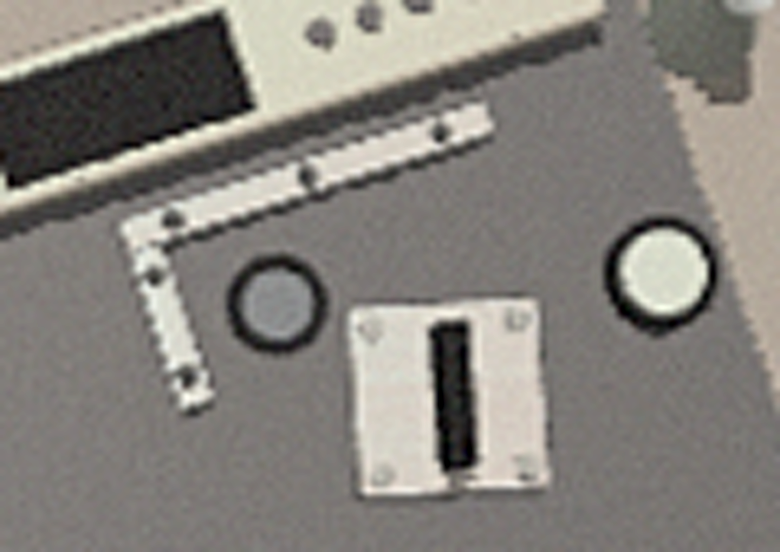

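The crop shows the long fence's inner edge running crop (165,243)→(493,130), the short fence's inner edge (165,250)→(213,397), the port at (277,303), and the holder centred at about (450,396) with its bar nearly vertical. Next I compute the poses.

Create meas.py:
```python
from h import *
import sys
def fences(i):
    # fences, from inner edge lines at z=.114
    g=cv2.cvtColor(i["img"],cv2.COLOR_RGB2GRAY)
    G=cv2.resize(g[150:235,305:425],None,fx=8,fy=8,interpolation=cv2.INTER_LINEAR).astype(float)
    def edge(p0,p1,nrm): # subpixel steepest gradient along nrm, full pixel coords
        o=[]
        for s in np.linspace(.12,.92,40):
            c=np.array(p0)+s*(np.array(p1)-p0); k=np.arange(-3,3.01,.1)
            q=c+k[:,None]*nrm
            v=cv2.remap(g.astype(np.float32),q[:,0].astype(np.float32)[None],q[:,1].astype(np.float32)[None],cv2.INTER_LINEAR)[0]
            v=np.convolve(v,np.ones(7)/7,'valid');d=np.diff(v)
            j=np.argmin(d);o.append(q[j+3])
        return np.array(o)
    cr=lambda u,v:(305+u/6.5-.42,150+v/6.5-.42)
    n1=np.array([.325,.946]);n2=np.array([.95,-.3])
    out=[]
    for p,n in((edge(cr(165,243),cr(493,130),n1),n1),(edge(cr(165,250),cr(213,397),n2),n2)):
        W=ray(i,p,.114)[:,:2].astype(np.float32)
        for _ in range(2):
            l=cv2.fitLine(W,cv2.DIST_HUBER,0,.0005,.0005).ravel();out_=l
        out.append(l)
    return out
if __name__=="__main__":
    i=r.get_image("top");L,S=fences(i)
    A=np.c_[L[:2],-S[:2]];k=np.linalg.solve(A,S[2:]-L[2:]);C=L[2:]+k[0]*L[:2]
    ang=lambda l:np.degrees(np.arctan2(l[1],l[0]))
    print("long dir",ang(L),"short dir",ang(S),"corner",C)
    cr=lambda u,v:(305+u/6.5-.42,150+v/6.5-.42)
    port=ray(i,cr(277,303),.1)[0];print("port",port)
    print("tile",ray(i,cr(661,270),.112)[0])
    g=cv2.cvtColor(i["img"],cv2.COLOR_RGB2GRAY)
    sub=np.zeros_like(g);sub[190:230,352:395]=g[190:230,352:395]
    cn=max(cv2.findContours((sub>120).astype(np.uint8),0,2)[0],key=cv2.contourArea)
    W=ray(i,cn.reshape(-1,2),.112)[:,:2]*1000
    rc=cv2.minAreaRect(W.astype(np.float32));print("plate",rc)
    hull=cv2.fillConvexPoly(np.zeros_like(g),cv2.convexHull(cn),1);hull=cv2.erode(hull,np.ones((5,5)))
    b=np.argwhere((hull>0)&(g<70))[:,::-1];B=ray(i,b,.142)[:,:2]
    l=cv2.fitLine(B.astype(np.float32),2,0,.001,.001).ravel();print("bar",len(b),ang(l),B.mean(0))
```

```bash
python3 meas.py
```

```text
long dir -71.362076 short dir 18.78209 corner [ 0.62033373 -0.02901176]
port [ 0.59548332 -0.07981844  0.1       ]
tile [ 0.60933227 -0.24192883  0.112     ]
plate ((555.449951171875, -151.64990234375), (78.56153106689453, 78.34465789794922), 3.662709951400757)
bar 136 3.2214563 [ 0.55354435 -0.14870373]
```

Two independent estimates put the corner at (0.6203,-0.0290), with fence yaw 18.7°. The holder is at about (0.555,-0.1505), yaw about 3.4°. I'll move above it.

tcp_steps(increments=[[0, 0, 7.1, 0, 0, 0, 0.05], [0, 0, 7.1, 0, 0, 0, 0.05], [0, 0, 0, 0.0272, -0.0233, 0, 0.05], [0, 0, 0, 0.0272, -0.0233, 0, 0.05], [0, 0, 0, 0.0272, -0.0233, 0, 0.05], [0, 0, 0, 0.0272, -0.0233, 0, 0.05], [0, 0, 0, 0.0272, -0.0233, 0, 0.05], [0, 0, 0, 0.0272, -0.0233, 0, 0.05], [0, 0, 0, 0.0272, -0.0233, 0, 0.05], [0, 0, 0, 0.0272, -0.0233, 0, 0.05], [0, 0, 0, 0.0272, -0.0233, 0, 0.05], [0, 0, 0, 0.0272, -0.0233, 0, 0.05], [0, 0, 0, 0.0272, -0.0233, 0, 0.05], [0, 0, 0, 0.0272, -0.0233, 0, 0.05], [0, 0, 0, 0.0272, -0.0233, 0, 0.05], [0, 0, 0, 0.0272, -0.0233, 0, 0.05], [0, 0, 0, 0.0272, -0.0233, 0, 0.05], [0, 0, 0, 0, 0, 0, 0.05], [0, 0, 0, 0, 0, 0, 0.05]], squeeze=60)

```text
refused: increments: the value is not of type 'object' (schema: type "object"). Nothing was moved.
```

The call was refused and nothing moved: it wants an object with the rows under "offsets". Same move again in that form.

tcp_steps(increments={"offsets":[[0, 0, 7.1, 0, 0, 0, 0.05], [0, 0, 7.1, 0, 0, 0, 0.05], [0, 0, 0, 0.0272, -0.0233, 0, 0.05], [0, 0, 0, 0.0272, -0.0233, 0, 0.05], [0, 0, 0, 0.0272, -0.0233, 0, 0.05], [0, 0, 0, 0.0272, -0.0233, 0, 0.05], [0, 0, 0, 0.0272, -0.0233, 0, 0.05], [0, 0, 0, 0.0272, -0.0233, 0, 0.05], [0, 0, 0, 0.0272, -0.0233, 0, 0.05], [0, 0, 0, 0.0272, -0.0233, 0, 0.05], [0, 0, 0, 0.0272, -0.0233, 0, 0.05], [0, 0, 0, 0.0272, -0.0233, 0, 0.05], [0, 0, 0, 0.0272, -0.0233, 0, 0.05], [0, 0, 0, 0.0272, -0.0233, 0, 0.05], [0, 0, 0, 0.0272, -0.0233, 0, 0.05], [0, 0, 0, 0.0272, -0.0233, 0, 0.05], [0, 0, 0, 0.0272, -0.0233, 0, 0.05], [0, 0, 0, 0, 0, 0, 0.05], [0, 0, 0, 0, 0, 0, 0.05]]}, squeeze=60)

```text
time_s: 1.78
tool_pos: [0.5546, -0.1458, 0.2386]
ee_rot: [-179.9, 0.0, 4.0]
force: [-0.1, -0.4, 0.2]
width: 0.05
grasp_force: 0.0
```

Run:
```python
from h import *
i=r.get_image("wrist");cv2.imwrite("pics/w1.png",i["img"][:,:,::-1])
print(proj(i,[[.555,-.1505,.112],[.555,-.1505,.142]]))
```

```text
[[327.32437523 183.77443736]
 [327.89813726 195.62258823]]
```

View pics/w1.png

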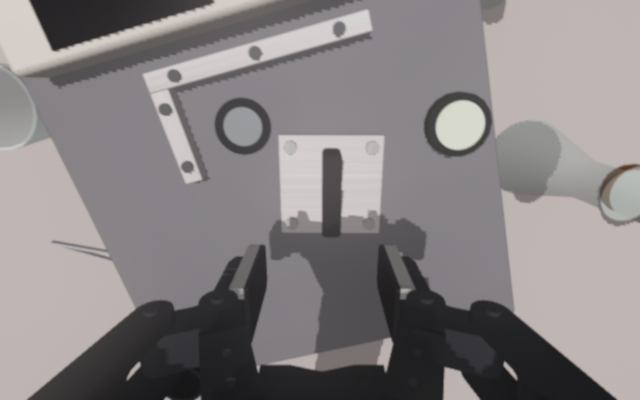

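The wrist view shows the plate's corners at (278,135), (384,135), (381,233) and (281,233). The bar is vertical at u≈331 and nothing is in the way. I'll refine the pose from this closer view.

Run:
```python
from h import *
i=r.get_image("wrist");g=cv2.cvtColor(i["img"],cv2.COLOR_RGB2GRAY)
W=ray(i,[[278,135],[384,135],[381.5,233],[281,233]],.112);print("plate corners",W[:,:2].round(4).tolist(),W.mean(0))
s=np.full_like(g,255);s[140:240,312:350]=g[140:240,312:350]
cn=max(cv2.findContours((s<60).astype(np.uint8),0,2)[0],key=cv2.contourArea)
print(cv2.minAreaRect(cn),cv2.boundingRect(cn))
# bar top edge (far end at top), top plane .142
b=ray(i,[[331.5,150],[331.5,236]],.142);print("bar top",b,np.degrees(np.arctan2(*(b[0]-b[1])[[1,0]])))
P=ray(i,[[145,73],[368,10],[373,30],[152,92],[162,88],[206,180]],.114);print("fence pts",P[:,:2].round(4).tolist())
o=r.observe();print(o["tool_pos"],o["ee_rot"])
```

```text
plate corners [[0.5895, -0.1137], [0.5947, -0.1934], [0.5145, -0.201], [0.5091, -0.1183]] [ 0.55191119 -0.15658543  0.112     ]
((327.0, 228.0), (10.0, 16.0), 90.0) (319, 223, 17, 11)
bar top [[ 0.58627886 -0.15353549  0.142     ]
 [ 0.52284607 -0.15821834  0.142     ]] 4.2221356473053415
fence pts [[0.6275, -0.0185], [0.6778, -0.1722], [0.6658, -0.1769], [0.6148, -0.0224], [0.618, -0.0298], [0.5512, -0.0589]]
[ 0.55278561 -0.150116    0.23884888] [1.79948525e+02 8.37975744e-02 3.56563861e+00]
```

The arm was still settling, so I'll re-measure automatically on a fresh image.

Run:
```python
from h import *
r.get_image("wrist");r.get_image("wrist");i=r.get_image("wrist");g=cv2.cvtColor(i["img"],cv2.COLOR_RGB2GRAY)
cv2.imwrite("pics/w2.png",g)
s=np.zeros_like(g);s[120:225,265:400]=g[120:225,265:400]
# row/col edges of plate
m=cv2.morphologyEx((s>170).astype(np.uint8),cv2.MORPH_CLOSE,np.ones((3,3)))
cn=np.vstack([c for c in cv2.findContours(m,0,2)[0] if cv2.contourArea(c)>100]);h=cv2.minAreaRect(cn);print(h)
top=[]; left=[];right=[]
for v in range(150,205,3):
    c=np.flatnonzero(m[v]);left.append((c[0],v));right.append((c[-1],v))
f=lambda p:ray(i,p,.112)[:,:2]
Lw,Rw=f(left),f(right)
for n,w in(("L",Lw),("R",Rw)):
    l=np.polyfit(w[:,0],w[:,1],1);print(n,np.degrees(np.arctan(l[0])),np.polyval(l,.555))
tp=[(u,np.flatnonzero(m[:,u])[0]) for u in list(range(290,320,3))+list(range(345,375,3))]
w=f(tp);l=np.polyfit(w[:,1],w[:,0],1);print("top",np.degrees(-np.arctan(l[0])),np.polyval(l,-.1505))
o=r.observe();print(o["tool_pos"],o["ee_rot"])
```

```text
((322.5, 177.0), (92.0, 105.0), 90.0)
L 3.876111383898351 -0.1126908297363805
R 3.61151744336053 -0.1919014598283267
top 3.700467476479819 0.5935608207921078
[ 0.55246073 -0.1510911   0.2392744 ] [1.79941660e+02 3.89203510e-02 3.43006738e+00]
```

tcp_steps(increments={"offsets":[[0, 0, 0, 0.002, 0.001, 0.02, 0.05], [0, 0, 0, 0, 0, 0.025, 0.05], [0, 0, 0, 0, 0, 0.025, 0.05], [0, 0, 0, 0, 0, 0.025, 0.05], [0, 0, 0, 0, 0, 0.015, 0.05], [0, 0, 0, 0, 0, 0.005, 0.05], [0, 0, 0, 0, 0, 0, 0.05], [0, 0, 0, 0, 0, 0, 0.05], [0, 0, 0, 0, 0, 0, 0.05]]})

```text
time_s: 2.78
tool_pos: [0.5566, -0.1507, 0.126]
ee_rot: [179.9, -0.2, 3.6]
force: [0.3, -0.7, 0.3]
width: 0.05
grasp_force: 0.0
```

tcp_steps(increments={"offsets":[[0, 0, 0, 0, 0, 0, 0], [0, 0, 0, 0, 0, 0, 0], [0, 0, 0, 0, 0, 0, 0], [0, 0, 0, 0, 0, 0, 0], [0, 0, 0, 0, 0, 0, 0], [0, 0, 0, 0, 0, 0, 0], [0, 0, 0, 0, 0, 0, 0], [0, 0, 0, 0, 0, 0, 0]]}, squeeze=80)

```text
time_s: 3.45
tool_pos: [0.5562, -0.1505, 0.1255]
ee_rot: [179.9, -0.1, 3.6]
force: [-0.3, -0.7, 6.2]
width: 0.0125
grasp_force: 79.8
```

tcp_steps(increments={"offsets":[[0, 0, 0, 0, 0, -0.001, 0], [0, 0, 5, 0, 0, 0, 0], [0, 0, 5, 0, 0, 0, 0], [0, 0, 5, 0, 0, 0, 0], [0, 0, 5, 0, 0, 0, 0], [0, 0, 5, 0, 0, 0, 0], [0, 0, 5, 0, 0, 0, 0], [0, 0, 5, 0, 0, 0, 0], [0, 0, 5, 0, 0, 0, 0], [0, 0, 5, 0, 0, 0, 0], [0, 0, 5, 0, 0, 0, 0], [0, 0, 5, 0, 0, 0, 0], [0, 0, 5, 0, 0, 0, 0], [0, 0, 5, 0, 0, 0, 0], [0, 0, 5, 0, 0, 0, 0], [0, 0, 5, 0, 0, 0, 0], [0, 0, 0, 0, 0, 0, 0], [0, 0, 0, 0, 0, 0, 0], [0, 0, 0, 0, 0, 0, 0]]})

```text
time_s: 5.03
tool_pos: [0.5558, -0.1498, 0.1255]
ee_rot: [-180.0, -0.0, -71.3]
force: [0.1, 0.0, 2.9]
width: 0.0127
grasp_force: 79.6
```

Run:
```python
from h import *
i=r.get_image("wrist");cv2.imwrite("pics/w3.png",i["img"][:,:,::-1]);print(r.observe()["qpos"])
```

```text
[  12.75810263   25.6291811     0.87827812   92.02361233   -0.45265114
   62.30973644 -147.52505966]
```

View pics/w3.png

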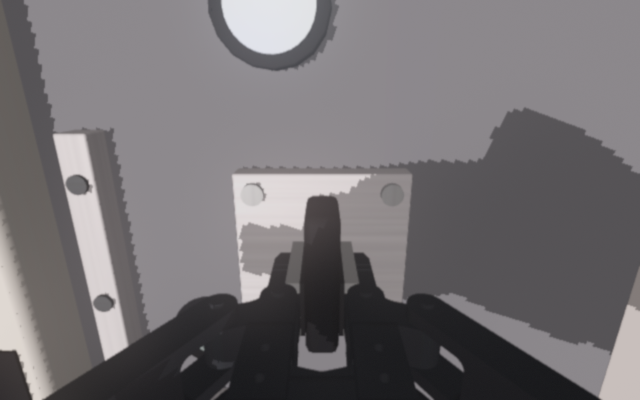

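The wrist view shows the holder square to the tool and flat, with the plate's far edge level from (233,172) to (411,172). The long fence is on the left and the bar is parallel to it. In tool axes the corner lies toward -x (short fence) and -y (long fence).

tcp_steps(increments={"offsets":[[0, 0, 0, -0.006, -0.0065, 0, 0], [0, 0, 0, -0.006, -0.0065, 0, 0], [0, 0, 0, -0.006, -0.0065, 0, 0], [0, 0, 0, -0.006, -0.0065, 0, 0], [0, 0, 0, -0.006, -0.0065, 0, 0], [0, 0, 0, -0.006, -0.0065, 0, 0], [0, 0, 0, -0.006, -0.0065, 0, 0], [0, 0, 0, -0.004, -0.004, 0, 0], [0, 0, 0, 0, 0, 0, 0], [0, 0, 0, 0, 0, 0, 0], [0, 0, 0, 0, 0, 0, 0], [0, 0, 0, 0, 0, 0, 0]]})

```text
time_s: 6.08
tool_pos: [0.5888, -0.0883, 0.1256]
ee_rot: [-179.8, 0.1, -71.3]
force: [1.3, 2.0, 3.9]
width: 0.0128
grasp_force: 79.7
```

Run:
```python
from h import *
o=r.observe();e=np.radians(18.68);ex=np.array([np.cos(e),np.sin(e)]);ey=np.array([-ex[1],ex[0]])
d=o["tool_pos"][:2]-[.6203,-.0290];print(d@ex,d@ey,o["force"][:2]@ex,o["force"][:2]@ey,o["force"][2])
```

```text
-0.048804854253131844 -0.046102312010633126 1.8776890288498418 1.525538880073181 3.904601913209369
```

Create st.py:
```python
from h import *
o=r.observe();e=np.radians(18.68);ex=np.array([np.cos(e),np.sin(e)]);ey=np.array([-ex[1],ex[0]])
d=o["tool_pos"][:2]-[.6203,-.0290];print("corner xy mm",(d@ex*1000).round(2),(d@ey*1000).round(2),"F",(o["force"][:2]@ex).round(2),(o["force"][:2]@ey).round(2),"Mz",o["wrist_torque"])
```

```text
(no output)
```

tcp_steps(increments={"offsets":[[0, 0, 0, -0.001, -0.001, 0, 0], [0, 0, 0, -0.001, -0.001, 0, 0], [0, 0, 0, -0.001, -0.001, 0, 0], [0, 0, 0, -0.001, -0.001, 0, 0], [0, 0, 0, 0, -0.001, 0, 0], [0, 0, 0, 0, -0.001, 0, 0], [0, 0, 0, 0, -0.001, 0, 0], [0, 0, 0, 0, 0, 0, 0], [0, 0, 0, 0, 0, 0, 0], [0, 0, 0, 0, 0, 0, 0]]})

```text
time_s: 6.92
tool_pos: [0.5903, -0.0874, 0.1256]
ee_rot: [179.7, -0.1, -71.6]
force: [-5.7, -2.5, 8.7]
width: 0.0125
grasp_force: 80.6
```

```bash
python3 st.py
```

```text
corner xy mm -47.15 -45.76 F -6.17 -0.52 Mz [-0.45899433  1.02728651 -0.00824182]
```

Pressing down on the deck is adding friction, so I'll ease up slightly.

tcp_steps(increments={"offsets":[[0, 0, 0, 0, 0, -0.001, 0], [0, 0, 0, 0, 0, -0.001, 0], [0, 0, 0, 0, 0, 0, 0], [0, 0, 0, 0, 0, 0, 0], [0, 0, 0, 0, 0, 0, 0], [0, 0, 0, 0, 0, 0, 0]]})

```text
time_s: 7.42
tool_pos: [0.5926, -0.084, 0.1263]
ee_rot: [179.9, 0.1, -71.4]
force: [0.0, -0.3, -3.4]
width: 0.0125
grasp_force: 78.7
```

```bash
python3 st.py
```

Run:
```python
from h import *
i=r.get_image("wrist");cv2.imwrite("pics/w4.png",i["img"][:,:,::-1])
```

```text
corner xy mm -43.88 -43.18 F -0.06 -0.32 Mz [-0.06584158  0.0156651   0.01227081]
```

View pics/w4.png

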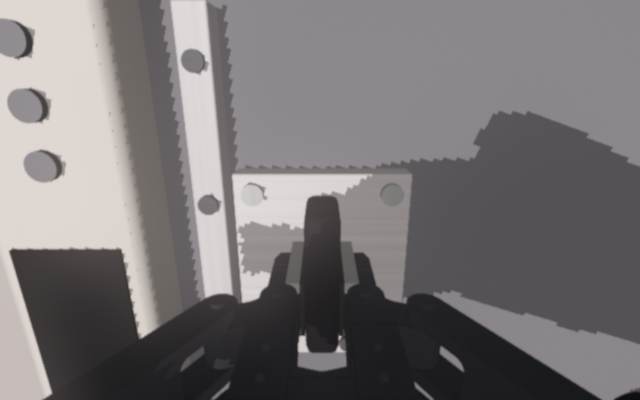

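The picture shows the plate's left edge at u≈235, a few mm from the long fence, and parallel to it. It hangs just clear of the deck (Fz = its weight). I'll set it back down lightly and press both ways.

tcp_steps(increments={"offsets":[[0, 0, 0, 0, 0, 0.0005, 0], [0, 0, 0, 0, 0, 0, 0], [0, 0, 0, -0.001, -0.001, 0, 0], [0, 0, 0, -0.001, -0.001, 0, 0], [0, 0, 0, -0.001, -0.001, 0, 0], [0, 0, 0, -0.001, -0.001, 0, 0], [0, 0, 0, -0.001, -0.001, 0, 0], [0, 0, 0, -0.001, -0.001, 0, 0], [0, 0, 0, -0.001, -0.001, 0, 0], [0, 0, 0, -0.001, -0.001, 0, 0], [0, 0, 0, 0, 0, 0, 0], [0, 0, 0, 0, 0, 0, 0], [0, 0, 0, 0, 0, 0, 0], [0, 0, 0, 0, 0, 0, 0]]})

```text
time_s: 8.63
tool_pos: [0.5957, -0.081, 0.127]
ee_rot: [179.6, -0.4, -71.6]
force: [-5.6, -8.1, 1.0]
width: 0.0129
grasp_force: 79.3
```

```bash
python3 st.py
```

```text
corner xy mm -39.98 -41.41 F -7.87 -5.93 Mz [-1.82785137  1.06619937  0.22645691]
```

Add to st.py:
```python
from scipy.spatial.transform import Rotation as Ro
z=Ro.from_euler("xyz",o["ee_rot"],degrees=True).as_matrix()[:,2]
print("tool z lean deg (corner x,y)",np.degrees([z[:2]@ex,z[:2]@ey]).round(2),"yaw",o["ee_rot"][2].round(2),"z",o["tool_pos"][2].round(4),"Fz",o["force"][2].round(1))
```

```text
(no output)
```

tcp_steps(increments={"offsets":[[0, 0, 0, 0, 0, 0.001, 0], [0, 0, 0, 0, 0, 0.001, 0], [0, 0, 0, 0, 0, 0.001, 0], [0, 0, 0, 0, 0, 0, 0], [0, 0, 0, 0, 0, 0, 0], [0, 0, 0, 0, 0, 0, 0], [0, 0, 0, 0, 0, 0, 0]]})

```text
time_s: 9.22
tool_pos: [0.5957, -0.0811, 0.1257]
ee_rot: [179.6, -0.4, -71.6]
force: [-7.8, -8.7, 7.2]
width: 0.0126
grasp_force: 80.3
```

```bash
python3 st.py
```

```text
corner xy mm -40.03 -41.51 F -10.17 -5.69 Mz [-1.6286589   1.65641124  0.20346919]
tool z lean deg (corner x,y) [-0.37 -0.37] yaw -71.63 z 0.1257 Fz 7.2
```

Both contacts are made. The tool leans about 0.37° toward the fences under load, so I'll counter-rotate it and push harder.

tcp_steps(increments={"offsets":[[0.2, -0.2, 0, -0.001, -0.001, 0, 0], [0.2, -0.2, 0, -0.001, -0.001, 0, 0], [0.1, -0.1, 0, -0.001, -0.001, 0, 0], [0.1, -0.1, 0, -0.001, -0.001, 0, 0], [0.1, -0.1, 0, -0.001, -0.001, 0, 0], [0, 0, 0, -0.001, 0, 0, 0], [0, 0, 0, -0.001, 0, 0, 0], [0, 0, 0, -0.001, 0, 0, 0], [0, 0, 0, 0, 0, 0, 0], [0, 0, 0, 0, 0, 0, 0], [0, 0, 0, 0, 0, 0, 0], [0, 0, 0, 0, 0, 0, 0]]})

```text
time_s: 10.22
tool_pos: [0.5957, -0.0811, 0.1256]
ee_rot: [179.9, -0.2, -71.9]
force: [-11.3, -18.1, 9.9]
width: 0.0128
grasp_force: 80.6
```

```bash
python3 st.py
```

```text
corner xy mm -39.97 -41.43 F -16.49 -13.5 Mz [-3.84110203  2.46477423  0.51564213]
tool z lean deg (corner x,y) [-0.09 -0.23] yaw -71.91 z 0.1256 Fz 9.9
```

tcp_steps(increments={"offsets":[[0, -0.2, -0.3, 0, 0, 0, 0], [0, 0, -0.3, 0, 0, 0, 0], [0, 0, 0, 0, 0, 0, 0], [0, 0, 0, 0, 0, 0, 0], [0, 0, 0, 0, 0, 0, 0], [0, 0, 0, 0, 0, 0, 0]]})

```text
time_s: 10.72
tool_pos: [0.5957, -0.081, 0.1256]
ee_rot: [179.9, -0.0, -71.4]
force: [-10.3, -18.4, 8.9]
width: 0.0128
grasp_force: 80.6
```

```bash
python3 st.py
```

Run:
```python
from h import *
i=r.get_image("wrist");j=r.get_image("scene")
p=proj(j,[[.5955,-.08,.112]])[0];print(p)
u,v=p.astype(int);a=j["img"][v-40:v+40,u-60:u+60,::-1]
b=cv2.resize(a,(640,427),interpolation=cv2.INTER_CUBIC)
cv2.imwrite("pics/w5.png",i["img"][:,:,::-1]);cv2.imwrite("pics/s5.png",b)
```

```text
corner xy mm -39.96 -41.41 F -15.63 -14.16 Mz [-3.84908703  2.41076369  0.05701971]
tool z lean deg (corner x,y) [-0.07 -0.01] yaw -71.41 z 0.1256 Fz 8.9
[292.95942046 209.35461337]
```

View pics/w5.png

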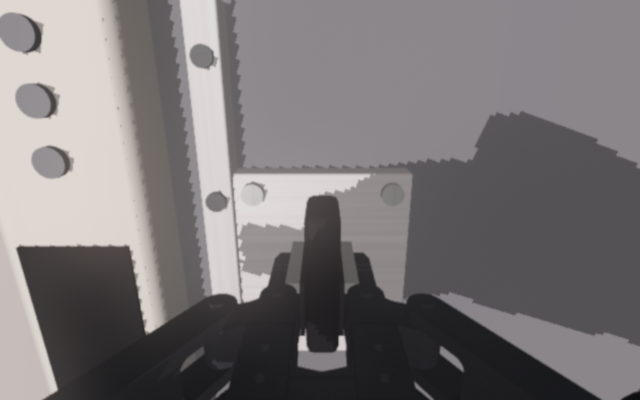

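View pics/s5.png

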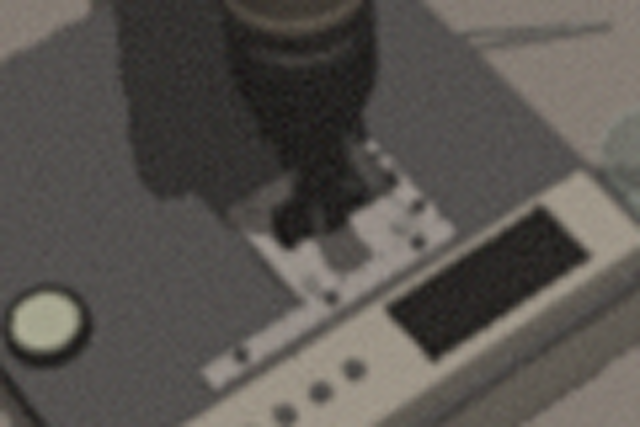

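The holder sits square against the long fence and up by the short one. Friction alone could still be carrying the y push, so I'll relax x and the downforce, check whether y moves, and then press x again.

tcp_steps(increments={"offsets":[[0, 0, 0, 0, 0.003, -0.001, 0], [0, 0, 0, 0, 0.003, -0.001, 0], [0, 0, 0, 0, 0.003, -0.0005, 0], [0, 0, 0, 0, 0.002, 0, 0], [0, 0, 0, 0, 0, 0, 0], [0, 0, 0, 0, 0, 0, 0], [0, 0, 0, 0, 0, 0, 0], [0, 0, 0, 0, 0, 0, 0]]})

```text
time_s: 11.48
tool_pos: [0.5945, -0.0812, 0.1275]
ee_rot: [-178.9, -0.2, -71.3]
force: [7.9, -14.9, -7.4]
width: 0.0126
grasp_force: 78.2
```

```bash
python3 st.py
```

```text
corner xy mm -41.11 -41.18 F 2.68 -16.67 Mz [-3.61697778 -1.96192564 -0.19979554]
tool z lean deg (corner x,y) [ 1.07 -0.19] yaw -71.27 z 0.1275 Fz -7.4
```

Short-fence contact is confirmed: y only moved 0.2 mm and 16.7 N is resisted with no other support. I'll back off the y push, set it flat on the deck, then press y and x again.

tcp_steps(increments={"offsets":[[0, 0, 0, 0.004, 0, 0, 0], [0, 0, 0, 0.004, 0, 0, 0], [0, 0, 0, 0.001, 0, 0.001, 0], [0, 0, 0, 0, 0, 0.001, 0], [0, 0, 0, 0, -0.001, 0.0005, 0], [0, 0, 0, 0, 0, 0, 0], [0, 0, 0, 0, 0, 0, 0], [0, 0, 0, 0, 0, 0, 0]]})

```text
time_s: 12.15
tool_pos: [0.5951, -0.0815, 0.126]
ee_rot: [-179.2, 0.5, -71.0]
force: [-0.4, -6.2, 3.8]
width: 0.0124
grasp_force: 80.3
```

```bash
python3 st.py
```

```text
corner xy mm -40.72 -41.64 F -2.4 -5.71 Mz [-1.70056463  0.29410115 -0.29565538]
tool z lean deg (corner x,y) [0.81 0.5 ] yaw -70.99 z 0.126 Fz 3.8
```

tcp_steps(increments={"offsets":[[0, 0, 0, -0.002, -0.001, 0, 0], [0, 0, 0, -0.002, -0.001, 0, 0], [0, 0, 0, -0.002, -0.001, 0, 0], [0, 0, 0, -0.002, -0.001, 0, 0], [0, 0, 0, -0.002, -0.001, 0, 0], [0, 0, 0, 0, -0.001, 0, 0], [0, 0, 0, 0, -0.001, 0, 0], [0, 0, 0, 0, -0.001, 0, 0], [0, 0, 0, 0, -0.001, 0, 0], [0, 0, 0, 0, -0.001, 0, 0], [0, 0, 0, 0, -0.001, 0.0005, 0], [0, 0, 0, 0, 0, 0, 0], [0, 0, 0, 0, 0, 0, 0], [0, 0, 0, 0, 0, 0, 0], [0, 0, 0, 0, 0, 0, 0]]})

```text
time_s: 13.4
tool_pos: [0.5957, -0.081, 0.1256]
ee_rot: [179.8, -0.1, -71.4]
force: [-13.1, -19.9, 12.3]
width: 0.0123
grasp_force: 81.3
```

```bash
python3 st.py
```

```text
corner xy mm -39.96 -41.37 F -18.82 -14.67 Mz [-4.28360853  2.71098436  0.07068003]
tool z lean deg (corner x,y) [-0.16 -0.08] yaw -71.45 z 0.1256 Fz 12.3
```

tcp_steps(increments={"offsets":[[0, 0, 0, -0.001, 0, -0.0005, 0], [0, 0, 0, -0.001, 0, -0.0005, 0], [0, -0.1, 0, -0.001, 0, -0.0003, 0], [0, -0.1, 0, -0.001, 0, 0, 0], [0, 0, 0, -0.001, 0, 0, 0], [0, 0, 0, -0.001, 0, 0, 0], [0, 0, 0, 0, 0, 0, 0], [0, 0, 0, 0, 0, 0, 0], [0, 0, 0, 0, 0, 0, 0], [0, 0, 0, 0, 0, 0, 0], [0, 0, 0, 0, 0, 0, 0], [0, 0, 0, 0, 0, 0, 0]]})

```text
time_s: 14.4
tool_pos: [0.5956, -0.0809, 0.1258]
ee_rot: [179.9, -0.4, -71.6]
force: [-7.0, -26.0, 3.8]
width: 0.0126
grasp_force: 80.0
```

```bash
python3 st.py
```

```text
corner xy mm -40.01 -41.24 F -14.98 -22.37 Mz [-5.68402139  1.37830527  0.25618119]
tool z lean deg (corner x,y) [-0.07 -0.35] yaw -71.6 z 0.1258 Fz 3.8
```

tcp_steps(increments={"offsets":[[0, -0.2, -0.1, 0, -0.001, 0, 0], [0, -0.1, -0.1, 0, -0.001, 0, 0], [0, 0, 0, 0, -0.001, 0.0002, 0], [0, 0, 0, 0, -0.001, 0, 0], [0, 0, 0, 0, 0, 0, 0], [0, 0, 0, 0, 0, 0, 0], [0, 0, 0, 0, 0, 0, 0], [0, 0, 0, 0, 0, 0, 0], [0, 0, 0, 0, 0, 0, 0], [0, 0, 0, 0, 0, 0, 0], [0, 0, 0, 0, 0, 0, 0], [0, 0, 0, 0, 0, 0, 0]]})

```text
time_s: 15.4
tool_pos: [0.5957, -0.0808, 0.1258]
ee_rot: [179.5, 0.0, -71.5]
force: [-14.9, -27.4, 10.4]
width: 0.0123
grasp_force: 81.1
```

```bash
python3 st.py
```

```text
corner xy mm -39.93 -41.22 F -22.87 -21.21 Mz [-5.96128203  2.85648108  0.12397977]
tool z lean deg (corner x,y) [-0.51  0.02] yaw -71.49 z 0.1258 Fz 10.4
```

tcp_steps(increments={"offsets":[[0.2, 0, 0, 0, 0, 0, 0], [0.2, 0, 0, 0, 0, 0, 0], [0.1, 0, 0, 0, 0, 0, 0], [0, 0, 0, 0, 0, 0, 0], [0, 0, 0, 0, 0, 0, 0], [0, 0, 0, 0, 0, 0, 0], [0, 0, 0, 0, 0, 0, 0], [0, 0, 0, 0, 0, 0, 0], [0, 0, 0, 0, 0, 0, 0], [0, 0, 0, 0, 0, 0, 0], [0, 0, 0, 0, 0, 0, 0], [0, 0, 0, 0, 0, 0, 0]]})

```text
time_s: 16.4
tool_pos: [0.5957, -0.0808, 0.1257]
ee_rot: [180.0, 0.0, -71.5]
force: [-14.1, -26.8, 10.3]
width: 0.0126
grasp_force: 81.3
```

```bash
python3 st.py
```

```text
corner xy mm -39.89 -41.22 F -21.98 -20.9 Mz [-6.04735317  3.16002309  0.15546121]
tool z lean deg (corner x,y) [-0.02  0.02] yaw -71.47 z 0.1257 Fz 10.3
```

The holder is flat with no lean and square to the fences. It is steady at about 22 N and 21 N toward the two fences, so I'm handing in.

```bash
python3 -c "
from station import r
print(r.sign_off())"
```

```text
the job is handed in; nothing more can be done
None
```

I gave the holder a quarter turn and handed it in at 16.4 s, gripped and flat on the deck in the corner; the wrist read about 22 N toward the long fence and 21 N toward the short one, friction included, and no judging result came back.

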